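# Brush out the tall welded can

### The job

Take the wire brush out of its holder and scrub the inside of the taller of the two clamped steel cans with three full strokes, each down until the brush is almost on the bottom and back up until the top of the bristles is clear of the can's rim. Then stand the brush back in its holder, bristles down, with its collar resting on the holder's rim, and let go. Keep the brush out of the shorter can and leave the loose parts around where they lie.

Things in the scene. Friction and masses are not known exactly. Their poses are not given: they have to be found in the camera images.
- brush: Round wire brush, loose, 188 mm long, bristles down in its holder at the start. Origin: centre of its lower (bristle) end, z along its axis to the handle. By height (mm): 0-52 bristle head, 43 across (solid core 30, the rest gives way); 6 thick rod; 90-108 tapered plug, 24 to 38 across; 108-114 flat collar, 62 across; 128-182 round wooden handle, 25 across. About 0.12 kg.
- brush_grip (a point): Point on the brush's axis in the middle of the wooden handle, 165 mm above its lower end; a good height to grip (23 mm below the handle's top).
- brush_holder: Plain grey upright tube on a round foot 76 across, fixed to the worktop at a place that varies. Sizes in mm: 120 high, tube 54 across outside, 46 bore, bore floor 11 above the worktop. Origin at the centre of its underside, z up. With the brush seated, the brush's lower end is 12 above the worktop.
- brush_holder_rim (a point): Centre of the holder's mouth, 120 mm above the worktop.
- tall_can: Taller of two round open steel cans, the one to brush: clamped on an 80x80x10 mm aluminium plate fixed to the worktop (place and yaw vary). In mm: outside 52, bore 46, wall 3, rim 104 above the worktop, inner floor 14 above it (90 deep). Origin at the centre of the plate's underside, z up.
- tall_can_floor (a point): Centre of the tall can's inner floor, 14 mm above the worktop.
- tall_can_mouth (a point): Centre of the tall can's mouth, 104 mm above the worktop.
- short_can: Shorter steel can on the same kind of plate, not to be brushed, in mm: outside 52, bore 46, rim 62 above the worktop. Origin at the centre of the plate's underside, z up. The tall can, the short can and the holder may stand in any order from left to right.
- short_can_floor (a point): Centre of the short can's inner floor, 14 mm above the worktop.
- chuck_key: T-handled steel chuck key lying on the worktop, 72x68x12; bystander; origin at the centre of its underside (mm).
- ring_big: turned steel ring lying flat, 66 across, 20 high; bystander; origin at the centre of its underside (mm).
- brass_bush: flanged brass bush, 42 across, 26 high; bystander; origin at the centre of its underside (mm).

How it is judged (in metres and radians):
On the way, in this order (a step that is already met when the one before it is completed fails the run):
1. first stroke down: lower end of the brush inside the tall can, less than 22 mm above its floor (horizontal distance between brush and tall_can_floor below 0.022 m and z of brush in the frame of tall_can_floor between -0.01 and 0.022 m and angle between brush's own z axis and vertical below 0.35 rad), for 0.04 s.
2. first stroke up: lower end of the brush more than 34 mm above the tall can's floor, still in line with the can (horizontal distance between brush and tall_can_floor below 0.03 m and z of brush in the frame of tall_can_floor above 0.034 m), for 0.04 s.
3. second stroke down: lower end of the brush inside the tall can, less than 22 mm above its floor (all of step 1), for 0.04 s.
4. second stroke up: lower end of the brush more than 34 mm above the tall can's floor, still in line with the can (all of step 2), for 0.04 s.
5. third stroke down: lower end of the brush inside the tall can, less than 22 mm above its floor (all of step 3), for 0.04 s.
6. third stroke up: lower end of the brush more than 34 mm above the tall can's floor, still in line with the can (all of step 4), for 0.04 s.
At the end, for the whole second after the job is handed in: After three strokes in the tall can the brush stands released and at rest in its holder, bristles down: axis within 12 mm of the holder's, within 0.12 rad of upright, collar on the rim (within 10 mm) (horizontal distance between brush and brush_holder_rim below 0.012 m and z of brush in the frame of brush_holder_rim between -0.118 and -0.098 m and angle between brush's own z axis and vertical below 0.12 rad and linear speed of brush below 0.02 m/s); the robot touches nothing.
It fails at once if the brush is put into the shorter can (horizontal distance between brush and short_can_floor below 0.022 m and z of brush in the frame of short_can_floor below 0.04 m).
It fails at once if a loose part nearby is moved more than 30 mm (distance of any of chuck_key, ring_big, brass_bush from where it was at the start of the episode above 0.03 m).
It also fails if it takes over 54 s, if anything falls off the work surface, if the arm or the gripper's body presses on something with over 40 N, if the wrist force passes 120 N, or if a joint passes its speed limit or range.

### The arm

A 6-joint arm with a two-finger parallel gripper is mounted at the origin on a cart in front of the work surface, level with it; the furniture and walls round the work are solid. World frame = base frame: x ahead of the robot, y to its left, z up, the work surface at z = 0. Lengths are in mm, angles in rad, forces in N, time in s.
With the tool pointing down it reaches from about 275 to 1000 mm from the base axis. Payload 8.4 kg.
Tool frame: the origin (TCP) lies between the finger pads; the fingertips stand 25 mm ahead of it and the grasp point (between the pads) lies 6 mm ahead of it; z points along the fingers, y is the line along which they close (so a half turn about z gives the same grasp; the last joint's range is limited). The gripper opens to 85 mm and grips with 20 to 120 N. Pads are 22 mm wide; open, the fingers measure 114 mm over their backs; the gripper's body (76 mm by 85 mm) begins 54 mm behind the grasp point. The pads swing forward as they close: fully open they stand 13 mm farther back than shut.
Start: joints at [-1.17, 0.353, 1.633, -0, 1.155, -0.002], TCP at [244.996, -574.982, 222.381] pointing down, gripper open.
Joint ranges: [-2.63, 2.63], [-0.92, 2.1], [0.06, 2.66], [-1.3, 4.44], [0, 2.69], [-3.02, 3.02]. Speed limits (rad/s): [2.22, 2.22, 2.79, 3.14, 3.14, 3.14].

### API

Orientations are given as [roll, pitch, yaw] about the fixed x, y, z axes, in that order (R = Rz(yaw) Ry(pitch) Rx(roll)).
In Python, from rig import r, eyes, workorder gives the robot as it stands. The module is installed in compiled form; this text tells all that it offers.
- The arm moves only by the tool step_arm, never from a script. Its argument "moves" is a list of rows, each an object of numbers: "tx", "ty", "tz": the shift along the tool's x, y, z scaled (see below); "ax", "ay", "az": the turn, a rotation vector about the tool's x, y, z scaled (see below). In form: [{"tx": .., "ty": .., "tz": .., "ax": .., "ay": .., "az": ..}, ...]. A call has 1 to 5 rows; each row shifts and turns the commanded pose from where the row before left it, along the tool's axes as they then stand; what a row does not reach is not made up. The controller multiplies each number of a shift by 25 mm and each number of a turn by 90 degrees. A row lasts 1/8 s, in which the tool goes at most 62.5 mm and 10.7 degrees, less where a joint would pass 70% of its speed; a pose out of reach is approached as far as the arm can. A call with a number of a shift or a turn outside -1 to 1 is refused whole. A call with a gripper value outside its range is refused whole. "gripper" is the opening, from 0 (shut) to 1 (fully open), set as the call begins (left out, the last holds). The fingers move at their own pace and stop on an object; "newtons" is the grip in N (left out, the last holds). Time passes only in rows, so rows that do not move let the fingers close. It gives the time, the measured TCP pose, the force, the opening and the grip force at its end, in the units of the state.
- r.sense(): the state, without advancing time (a new reading comes with each control period).
- eyes.grab_frame(name): name is "scene" or "side" or "wrist"; returns (picture, depth): 400x640x3 uint8, red, green, blue; 400x640 float32, mm along the optical axis (not along the pixel's ray), 0 where there is no reading.
- eyes.camera_info(name): a dict with "intrinsics" (3x3 intrinsics, pixels), "k1" (the pictures are not rectified: a ray, as slopes to the right and down, at radius r is drawn at 1 + k1 r^2 times it, then the intrinsics apply), "cam_to_world" (4x4, takes a point from camera to world coordinates). Camera axes: x right, y up, looking along -z (the intrinsics and any distortion apply to the point x, -y, -z); pixel columns grow to the right and rows downward; lengths in mm; the calibration is good to about 2 mm. A picture is of the moment at which its call begins: read the wrist's pose just before it. camera_info takes no time and is no camera call; for the wrist camera it gives the pose at the moment of the call.
- workorder.sign_off(): hands the job in; it is judged then, once.
The state is a dict: "clock": time; "qpos": joint angles; "qvel": joint speeds; "joint_efforts": joint torques, N m; "eef_pos": TCP position; "tcp_rot": TCP orientation; "contact_force": force on the tool from outside, world axes, zero at the start; "wrist_torque": the same for the moment, N m; "opening": opening from 0.0 (shut) to 1.0 (fully open); "grasp_force": force on a finger pad.
Only numpy, scipy, OpenCV 4.12 (cv2) and the standard library are available. Lean on these libraries where they do the work, as an engineer would, in place of code of your own. Each camera call takes 0.05 s, during which the arm holds its last target. There are 200 camera calls.

## Working session

There is one attempt and no reset: what is moved stays moved. The work goes in short steps, Python scripts to look and compute and a tool call to move; the robot and the scene stay as the last step left them, time stands still between calls to the robot, and variables do not carry over. Pictures are saved under pics/ and viewed, at most 10 in all, crops included, and the job is handed in when it is done.

Besides the shell and the picture viewer there is one more tool, called after ">>>" as name(argument=value, ...) on one line, values as JSON. step_arm: Moves the arm, as the interface text tells. Its arguments: {"type":"object","properties":{"moves":{"type":"array","items":{"type":"object","properties":{"tx":{"type":"number"},"ty":{"type":"number"},"tz":{"type":"number"},"ax":{"type":"number"},"ay":{"type":"number"},"az":{"type":"number"}}}},"gripper":{"type":"number"},"newtons":{"type":"number"}},"required":["moves"]}

```bash
mkdir -p pics
cat > h.py <<'E'
import numpy as np, cv2
from rig import r, eyes, workorder
def cloud(name):
    info=eyes.camera_info(name); img,d=eyes.grab_frame(name)
    K=np.array(info["intrinsics"]);k1=info["k1"];T=np.array(info["cam_to_world"])
    v,u=np.mgrid[0:400,0:640]
    x=(u-K[0,2])/K[0,0];y=(v-K[1,2])/K[1,1];rd=np.hypot(x,y);rr=rd.copy()
    for _ in range(8): rr=rd/(1+k1*rr**2)
    s=np.where(rd>0,rr/np.maximum(rd,1e-9),1);x=x*s;y=y*s
    P=np.stack([x*d,-y*d,-d,np.ones_like(d)],-1)@T.T
    P=P[...,:3];P[d<=0]=np.nan
    return img,d,P
E
python3 - <<'E'
from h import *
print(r.sense())
for n in("scene","side"):
    img,d,P=cloud(n); np.savez(n,img=img,P=P)
    cv2.imwrite(f"pics/{n}0.png",img[...,::-1])
    print(n,np.array(eyes.camera_info(n)["cam_to_world"]).round(2).tolist(),(d>0).mean())
E
```

```text
{'clock': 0.0, 'qpos': array([-1.17039845e+00,  3.53620916e-01,  1.63413165e+00, -1.31618153e-06,
        1.15523660e+00, -2.38573755e-03]), 'qvel': array([-1.18731633e-03, -3.94804929e-04,  6.89255022e-05,  1.40661071e-03,
       -6.27861264e-04, -4.29956736e-04]), 'joint_efforts': array([ 1.06516669e-03, -6.05235171e+01, -3.42059362e+01,  2.09445029e-04,
        9.19329061e-03, -2.36413854e-05]), 'eef_pos': array([ 244.80166174, -574.52149968,  221.67977871]), 'tcp_rot': array([-3.14019614e+00, -2.12829648e-06,  4.02784147e-01]), 'contact_force': array([-0.0526544 , -0.01728547, -0.13759099]), 'wrist_torque': array([-0.0411988 , -0.02558328, -0.01456378]), 'grasp_force': 0.0, 'opening': 1.004548752339652}
scene [[0.89, 0.34, -0.29, 266.32], [-0.45, 0.71, -0.55, -567.16], [0.02, 0.62, 0.78, 876.79], [0.0, 0.0, 0.0, 1.0]] 0.99587109375
side [[0.99, 0.07, -0.1, 471.05], [-0.13, 0.53, -0.84, -857.25], [-0.01, 0.85, 0.53, 633.62], [0.0, 0.0, 0.0, 1.0]] 0.99601953125
```

View pics/scene0.png

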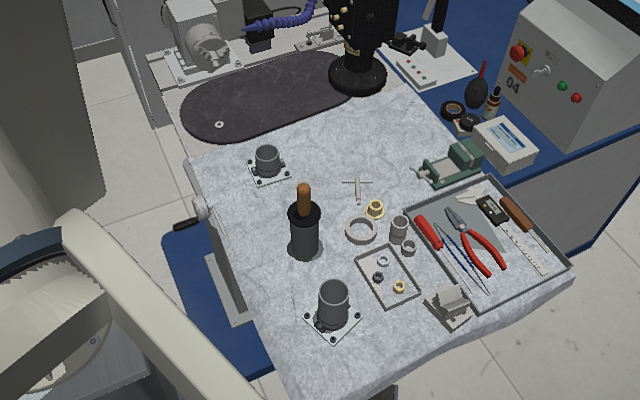

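View pics/side0.png

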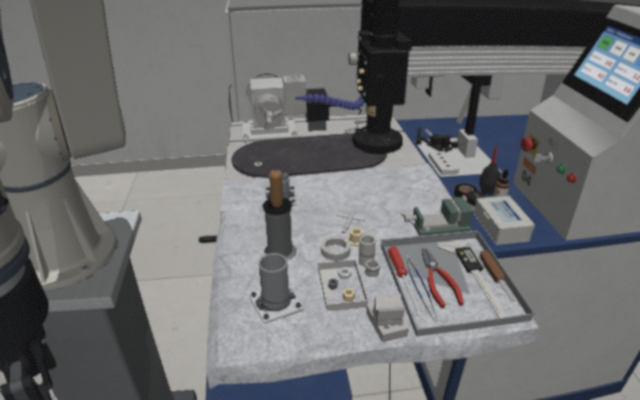

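Scene view: tall can with its rim at about (333,293), holder with the brush at (304,200–255), short can at (267,155), and the chuck key, ring and bush at (357,187), (361,230) and (375,208). In the side view the brush handle is at (276,188) and the tall can at (273,265).

```bash
cat > m.py <<'E'
from h import *
from scipy.optimize import least_squares
def circ(p,R,c0=None):
    c0=np.median(p,0) if c0 is None else c0
    s=least_squares(lambda c:np.hypot(*(p-c).T)-R,c0,loss="soft_l1",f_scale=1.0)
    return s.x.round(1),np.abs(s.fun).mean().round(2),len(p)
E
python3 - <<'E'
from m import *
for n,bx in(("scene",dict(b=(280,360,175,262),t=(295,375,270,345),s=(240,300,140,188))),("side",dict(b=(255,290,165,262),t=(240,305,250,320)))):
    f=np.load(n+".npz");P=f["P"]
    def reg(k): a,b,c,d=bx[k];return P[c:d,a:b].reshape(-1,3)
    def sel(q,lo,hi): return q[(q[:,2]>lo)&(q[:,2]<hi)]
    tb=P[260:275,285:310] if n=="scene" else P[330:340,250:300]
    print(n,"table z",np.nanmedian(tb[...,2]))
    q=reg("b"); h=sel(q,145,192); print("handle",circ(h[:,:2],12.5,h[:,:2].mean(0)),h[:,2].max())
    for lo,hi in((145,160),(160,175),(175,185)): e=sel(q,lo,hi);print(lo,circ(e[:,:2],12.5))
    c=sel(q,123,129);print("collar top",np.median(c[:,2]),len(c),(c.min(0)+c.max(0))/2,c.max(0)-c.min(0))
    w=sel(q,30,105);w=w[np.hypot(*(w[:,:2]-np.median(h[:,:2],0)).T)<45];print("tube",circ(w[:,:2],27))
    q=reg("t");c=sel(q,99,109);print("rim",circ(c[:,:2],24.5),(c.min(0)+c.max(0))/2,c.max(0)-c.min(0))
    if "s" in bx:
        q=reg("s");c=sel(q,57,67);print("short rim",(c.min(0)+c.max(0))/2,c.max(0)-c.min(0))
E
```

```text
scene table z 7.45709326457029
handle (array([492.1, -58.7]), np.float64(0.62), 227) 191.69604748361155
145 (array([492.2, -58.7]), np.float64(0.64), 72)
160 (array([492.1, -58.7]), np.float64(0.65), 71)
175 (array([491.8, -58.7]), np.float64(0.54), 53)
collar top 126.85125247393017 546 [491.74730748 -58.49154032 125.99757092] [60.73175923 63.13782017  5.98786318]
tube (array([492. , -58.5]), np.float64(0.59), 619)
rim (array([ 473.2, -214.1]), np.float64(0.85), 229) [ 473.38107146 -213.85601724  103.25260901] [51.51340479 52.57048092  8.44787128]
short rim [506.63181452 162.36507191  61.77684591] [51.31974892 56.66668083  9.5136343 ]
side table z 3.7056300558754174
handle (array([492.3, -61.2]), np.float64(0.86), 261) 191.9868661769887
145 (array([492.7, -61. ]), np.float64(0.81), 81)
160 (array([492.2, -61.1]), np.float64(0.9), 85)
175 (array([492.2, -61.6]), np.float64(0.86), 55)
collar top 125.37816882331975 303 [489.71189782 -64.62775334 125.96098322] [55.65725685 63.33479709  5.81058252]
tube (array([492.4, -61.3]), np.float64(0.98), 699)
rim (array([ 473.9, -216.1]), np.float64(0.99), 219) [ 473.7937285  -215.34654449  102.86822299] [51.74681379 53.67317625  7.71766083]
```

>>> step_arm(moves=[{"tz": -0.7,"az": 0.0855},{"tz": -0.7,"az": 0.0855},{"tz": -0.7,"az": 0.0855},{"tx": 0.4,"ty": -0.8},{"tx": 0.4,"ty": -0.8}], gripper=1)

```text
schema error: expected keys tx, ty, tz, ax, ay, az
```

>>> step_arm(moves=[{"tx": 0,"ty": 0,"tz": -0.7,"ax": 0,"ay": 0,"az": 0.0855},{"tx": 0,"ty": 0,"tz": -0.7,"ax": 0,"ay": 0,"az": 0.0855},{"tx": 0,"ty": 0,"tz": -0.7,"ax": 0,"ay": 0,"az": 0.0855},{"tx": 0.4,"ty": -0.8,"tz": 0,"ax": 0,"ay": 0,"az": 0},{"tx": 0.4,"ty": -0.8,"tz": 0,"ax": 0,"ay": 0,"az": 0}], gripper=1)

```text
clock: 0.72
eef_pos: [265.3, -533.0, 273.9]
tcp_rot: [-3.14, 0.0, 0.002]
contact_force: [1.0, -0.4, 0.0]
opening: 0.999
grasp_force: 0.0
```

>>> step_arm(moves=[{"tx": 0.48,"ty": -1,"tz": 0,"ax": 0,"ay": 0,"az": 0},{"tx": 0.48,"ty": -1,"tz": 0,"ax": 0,"ay": 0,"az": 0},{"tx": 0.48,"ty": -1,"tz": 0,"ax": 0,"ay": 0,"az": 0},{"tx": 0.48,"ty": -1,"tz": 0,"ax": 0,"ay": 0,"az": 0},{"tx": 0.48,"ty": -1,"tz": 0,"ax": 0,"ay": 0,"az": 0}])

```text
clock: 1.35
eef_pos: [325.3, -407.2, 273.9]
tcp_rot: [-3.14, 0.001, 0.003]
contact_force: [0.2, 0.1, -0.9]
opening: 1.001
grasp_force: 0.0
```

>>> step_arm(moves=[{"tx": 0.48,"ty": -1,"tz": 0,"ax": 0,"ay": 0,"az": 0},{"tx": 0.48,"ty": -1,"tz": 0,"ax": 0,"ay": 0,"az": 0},{"tx": 0.48,"ty": -1,"tz": 0,"ax": 0,"ay": 0,"az": 0},{"tx": 0.48,"ty": -1,"tz": 0,"ax": 0,"ay": 0,"az": 0},{"tx": 0.48,"ty": -1,"tz": 0,"ax": 0,"ay": 0,"az": 0}])

```text
clock: 1.98
eef_pos: [384.7, -282.4, 273.9]
tcp_rot: [-3.14, 0.001, 0.003]
contact_force: [-0.0, -0.2, 0.5]
opening: 1.0
grasp_force: 0.0
```

>>> step_arm(moves=[{"tx": 0.48,"ty": -1,"tz": 0,"ax": 0,"ay": 0,"az": 0},{"tx": 0.48,"ty": -1,"tz": 0,"ax": 0,"ay": 0,"az": 0},{"tx": 0.48,"ty": -1,"tz": 0,"ax": 0,"ay": 0,"az": 0},{"tx": 0.48,"ty": -1,"tz": 0,"ax": 0,"ay": 0,"az": 0},{"tx": 0.48,"ty": -1,"tz": 0,"ax": 0,"ay": 0,"az": 0}])

```text
clock: 2.6
eef_pos: [444.3, -157.7, 273.9]
tcp_rot: [-3.141, 0.001, 0.003]
contact_force: [-0.2, 0.0, -0.1]
opening: 0.996
grasp_force: 0.0
```

>>> step_arm(moves=[{"tx": 0.48,"ty": -0.98,"tz": 0,"ax": 0,"ay": 0,"az": 0},{"tx": 0.48,"ty": -0.98,"tz": 0,"ax": 0,"ay": 0,"az": 0},{"tx": 0.48,"ty": -0.98,"tz": 0,"ax": 0,"ay": 0,"az": 0},{"tx": 0.48,"ty": -0.98,"tz": 0,"ax": 0,"ay": 0,"az": 0},{"tx": 0,"ty": 0,"tz": 0,"ax": 0,"ay": 0,"az": 0}])

```text
clock: 3.22
eef_pos: [492.3, -59.7, 274.0]
tcp_rot: [-3.141, 0.001, 0.004]
contact_force: [-0.0, -0.2, 0.2]
opening: 1.003
grasp_force: 0.0
```

Run:
```python
from h import *
s=r.sense();print(s['eef_pos'],s['tcp_rot'])
img,d,P=cloud("wrist"); np.savez("wrist",img=img,P=P);cv2.imwrite("pics/w0.png",img[...,::-1])
```

```text
[492.32907367 -59.73147077 273.96364569] [-3.14098138e+00  1.46789192e-03  4.37074967e-03]
```

View pics/w0.png

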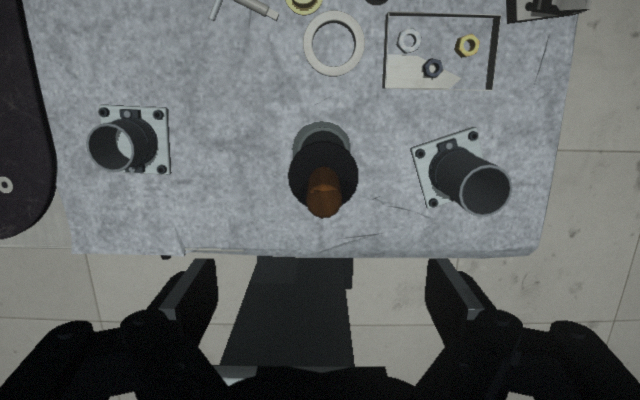

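The wrist view shows the handle at (323,192), the tall can rim at (484,187) and the short can at (112,147). I'll cross-check positions from it.

Run:
```python
from m import *
P=np.load("wrist.npz")["P"]
q=P[160:222,285:362].reshape(-1,3);h=q[(q[:,2]>145)&(q[:,2]<194)];print("handle",circ(h[:,:2],12.5),h[:,2].max())
c=q[(q[:,2]>121)&(q[:,2]<130)];print((c.min(0)+c.max(0))/2,c.max(0)-c.min(0))
q=P[140:225,430:520].reshape(-1,3);c=q[(q[:,2]>99)&(q[:,2]<109)];print("rim",circ(c[:,:2],24.5),(c.min(0)+c.max(0))/2,c.max(0)-c.min(0))
```

```text
handle (array([492. , -61.4]), np.float64(0.2), 549) 193.9687647009818
[486.69292912 -61.04215043 125.0863499 ] [41.75349074 60.55546267  5.62062353]
rim (array([ 474.8, -214. ]), np.float64(0.78), 666) [ 474.75480805 -214.31370961  102.00190195] [51.73471977 52.13105186  5.95444133]
```

>>> step_arm(moves=[{"tx": 0,"ty": 0,"tz": 0.9,"ax": 0,"ay": 0,"az": 0},{"tx": 0,"ty": 0,"tz": 0.9,"ax": 0,"ay": 0,"az": 0},{"tx": 0,"ty": 0,"tz": 0.9,"ax": 0,"ay": 0,"az": 0},{"tx": 0,"ty": 0,"tz": 0.9,"ax": 0,"ay": 0,"az": 0},{"tx": 0,"ty": 0,"tz": 0.04,"ax": 0,"ay": 0,"az": 0}])

```text
clock: 3.9
eef_pos: [490.9, -62.2, 182.3]
tcp_rot: [-3.141, 0.004, 0.0]
contact_force: [-0.7, 0.6, 0.1]
opening: 1.001
grasp_force: 0.0
```

>>> step_arm(moves=[{"tx": 0.04,"ty": -0.06,"tz": 0,"ax": 0,"ay": 0,"az": 0},{"tx": 0,"ty": 0,"tz": 0,"ax": 0,"ay": 0,"az": 0}])

```text
clock: 4.15
eef_pos: [494.6, -60.6, 184.9]
tcp_rot: [3.141, -0.002, 0.0]
contact_force: [-0.2, 0.5, -0.4]
opening: 1.001
grasp_force: 0.0
```

>>> step_arm(moves=[{"tx": 0,"ty": 0,"tz": 0,"ax": 0,"ay": 0,"az": 0},{"tx": 0,"ty": 0,"tz": 0,"ax": 0,"ay": 0,"az": 0},{"tx": 0,"ty": 0,"tz": 0,"ax": 0,"ay": 0,"az": 0},{"tx": 0,"ty": 0,"tz": 0,"ax": 0,"ay": 0,"az": 0},{"tx": 0,"ty": 0,"tz": 0,"ax": 0,"ay": 0,"az": 0}], gripper=0, newtons=50)

```text
clock: 4.78
eef_pos: [494.1, -60.6, 184.0]
tcp_rot: [3.141, -0.0, -0.0]
contact_force: [-0.3, -0.5, 1.7]
opening: 0.227
grasp_force: 45.9
```

>>> step_arm(moves=[{"tx": 0,"ty": 0,"tz": 0,"ax": 0,"ay": 0,"az": 0},{"tx": 0,"ty": 0,"tz": -0.4,"ax": 0,"ay": 0,"az": 0},{"tx": 0,"ty": 0,"tz": -0.6,"ax": 0,"ay": 0,"az": 0},{"tx": 0,"ty": 0,"tz": -0.6,"ax": 0,"ay": 0,"az": 0},{"tx": 0,"ty": 0,"tz": -0.6,"ax": 0,"ay": 0,"az": 0}])

```text
clock: 5.4
eef_pos: [494.3, -60.5, 240.3]
tcp_rot: [3.142, -0.001, -0.0]
contact_force: [0.2, 0.8, -1.5]
opening: 0.224
grasp_force: 45.3
```

>>> step_arm(moves=[{"tx": 0,"ty": 0,"tz": -0.8,"ax": 0,"ay": 0,"az": 0},{"tx": 0,"ty": 0,"tz": -0.8,"ax": 0,"ay": 0,"az": 0},{"tx": 0,"ty": 0,"tz": -0.8,"ax": 0,"ay": 0,"az": 0},{"tx": 0,"ty": 0,"tz": -0.2,"ax": 0,"ay": 0,"az": 0},{"tx": 0,"ty": 0,"tz": 0,"ax": 0,"ay": 0,"az": 0}])

```text
clock: 6.02
eef_pos: [494.0, -60.5, 304.0]
tcp_rot: [3.142, -0.0, -0.0]
contact_force: [1.0, -0.0, -0.6]
opening: 0.224
grasp_force: 45.3
```

Run:
```python
from m import *
s=r.sense();print(s['eef_pos'],s['tcp_rot'])
for n in("scene","side"):
    img,d,P=cloud(n);cv2.imwrite(f"pics/{n}1.png",img[...,::-1])
    m=(np.hypot(P[...,0]-492,P[...,1]+60)<36)&(P[...,2]>122)
    q=P[m];print(n,len(q),q[:,2].min())
    for lo,hi,R in((128,160,21.5),(160,168,21.5),(230,258,12.5),(255,275,12.5)):
        e=q[(q[:,2]>lo)&(q[:,2]<hi)]
        if len(e)>20:print(lo,circ(e[:,:2],R))
    c=q[(q[:,2]>215)&(q[:,2]<242)];print((c.min(0)+c.max(0))/2,c.max(0)-c.min(0))
```

```text
[494.03220233 -60.50456536 304.04833824] [ 3.14153386e+00 -4.70024382e-04 -9.31163972e-05]
scene 3844 122.01410011765086
128 (array([493.7, -52.6]), np.float64(3.51), 201)
160 (array([493.2, -54.1]), np.float64(3.97), 74)
230 (array([489.2, -63.9]), np.float64(9.82), 729)
255 (array([482.5, -77.9]), np.float64(2.8), 116)
[489.57732379 -76.10508798 241.09058932] [55.41612663 24.18532975  1.64297953]
side 2394 130.08089070429492
128 (array([492. , -52.1]), np.float64(4.72), 214)
160 (array([491. , -51.9]), np.float64(4.19), 69)
230 (array([492.1, -73.6]), np.float64(9.56), 420)
255 (array([491.8, -59.9]), np.float64(0.82), 126)
[492.36652009 -77.77499584 229.01610732] [60.54435664 31.04590115 25.85863644]
```

View pics/side1.png

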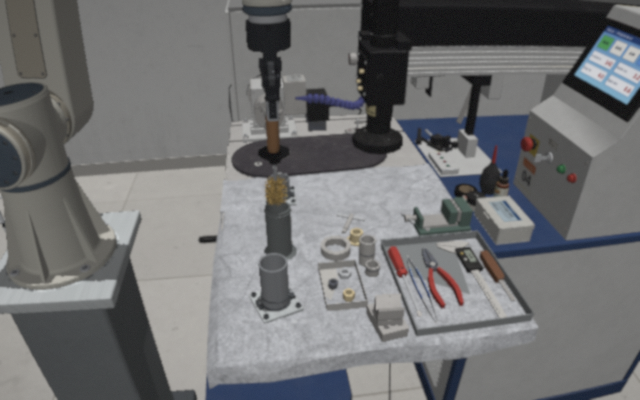

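The side view shows the brush held upright and clear of the holder: handle at (273,135), bristles at (276,190).

>>> step_arm(moves=[{"tx": -0.1,"ty": 0.6,"tz": 0,"ax": 0,"ay": 0,"az": 0},{"tx": -0.1,"ty": 0.8,"tz": 0,"ax": 0,"ay": 0,"az": 0},{"tx": -0.1,"ty": 0.8,"tz": 0,"ax": 0,"ay": 0,"az": 0},{"tx": -0.1,"ty": 0.8,"tz": 0,"ax": 0,"ay": 0,"az": 0},{"tx": -0.1,"ty": 0.8,"tz": 0,"ax": 0,"ay": 0,"az": 0}])

```text
clock: 6.75
eef_pos: [480.9, -157.0, 303.3]
tcp_rot: [3.142, 0.001, -0.0]
contact_force: [0.1, -0.2, -1.1]
opening: 0.229
grasp_force: 45.2
```

>>> step_arm(moves=[{"tx": -0.1,"ty": 0.8,"tz": 0,"ax": 0,"ay": 0,"az": 0},{"tx": -0.1,"ty": 0.8,"tz": 0,"ax": 0,"ay": 0,"az": 0},{"tx": -0.02,"ty": 0.6,"tz": 0,"ax": 0,"ay": 0,"az": 0},{"tx": 0,"ty": 0.17,"tz": 0,"ax": 0,"ay": 0,"az": 0},{"tx": 0,"ty": 0,"tz": 0,"ax": 0,"ay": 0,"az": 0}])

```text
clock: 7.38
eef_pos: [475.9, -214.8, 303.7]
tcp_rot: [-3.141, 0.0, -0.001]
contact_force: [0.7, 0.6, -1.6]
opening: 0.224
grasp_force: 45.2
```

Run:
```python
from m import *
s=r.sense();print(s['eef_pos'],s['tcp_rot'])
out=[]
for n in("scene","side"):
    img,d,P=cloud(n)
    ok=(np.hypot(P[...,0]-474,P[...,1]+214)<40)
    for lo,hi,R in((88,106,24.5),(140,182,17),(255,285,12.5)):
        e=P[ok&(P[...,2]>lo)&(P[...,2]<hi)]
        print(n,lo,circ(e[:,:2],R),e.min(0).round(),e.max(0).round())
    v,u=np.where(ok&(P[...,2]>60));a,b=int(u.mean()),int(v.mean())
    c=img[max(b-110,0):max(b-110,0)+200,max(a-80,0):a+80];out.append(cv2.resize(c[:180,:150],(375,450)))
cv2.imwrite("pics/c2.png",np.hstack(out)[...,::-1])
```

```text
[ 475.9247829  -214.81653278  303.6534981 ] [-3.14118147e+00  3.77972492e-04 -6.20428336e-04]
scene 88 (array([ 473.1, -214.1]), np.float64(0.77), 249) [ 448. -240.   88.] [ 498. -188.  106.]
scene 140 (array([ 472.9, -211.9]), np.float64(3.75), 512) [ 451. -235.  140.] [ 495. -192.  182.]
scene 255 (array([ 462.6, -231.3]), np.float64(2.88), 187) [ 461. -226.  255.] [ 484. -207.  285.]
side 88 (array([ 474.1, -216.2]), np.float64(0.88), 462) [ 448. -242.   88.] [ 500. -190.  106.]
side 140 (array([ 474.4, -212.1]), np.float64(4.25), 547) [ 452. -237.  140.] [ 496. -195.  182.]
side 255 (array([ 474.3, -214.1]), np.float64(0.72), 251) [ 462. -229.  255.] [ 487. -212.  285.]
```

View pics/c2.png

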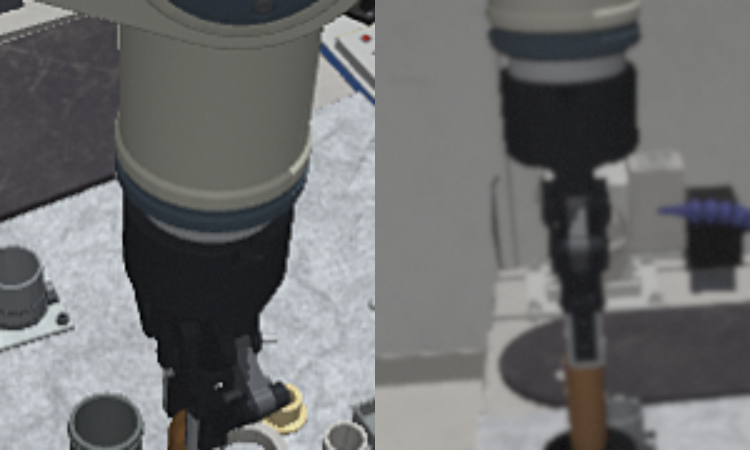

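The crop mostly shows the gripper with the handle at (580,400), but the numbers put the bristles centred over the can to about 1 mm. Next is the first stroke down.

>>> step_arm(moves=[{"tx": 0,"ty": 0,"tz": 0.5,"ax": 0,"ay": 0,"az": 0},{"tx": 0,"ty": 0,"tz": 0.5,"ax": 0,"ay": 0,"az": 0},{"tx": 0,"ty": 0,"tz": 0.4,"ax": 0,"ay": 0,"az": 0},{"tx": 0,"ty": 0,"tz": 0.4,"ax": 0,"ay": 0,"az": 0},{"tx": 0,"ty": 0,"tz": 0.4,"ax": 0,"ay": 0,"az": 0}])

```text
clock: 8.1
eef_pos: [476.0, -214.7, 248.1]
tcp_rot: [-3.142, 0.0, -0.0]
contact_force: [0.2, 0.9, -1.0]
opening: 0.223
grasp_force: 45.2
```

>>> step_arm(moves=[{"tx": 0,"ty": 0,"tz": 0.5,"ax": 0,"ay": 0,"az": 0},{"tx": 0,"ty": 0,"tz": 0.5,"ax": 0,"ay": 0,"az": 0},{"tx": 0,"ty": 0,"tz": 0.5,"ax": 0,"ay": 0,"az": 0},{"tx": 0,"ty": 0,"tz": 0.5,"ax": 0,"ay": 0,"az": 0},{"tx": 0,"ty": 0,"tz": 0.15,"ax": 0,"ay": 0,"az": 0}])

```text
clock: 8.72
eef_pos: [475.6, -214.5, 194.0]
tcp_rot: [-3.141, 0.001, -0.0]
contact_force: [-0.3, 1.0, -0.6]
opening: 0.226
grasp_force: 45.2
```

>>> step_arm(moves=[{"tx": 0,"ty": 0,"tz": 0,"ax": 0,"ay": 0,"az": 0},{"tx": 0,"ty": 0,"tz": 0,"ax": 0,"ay": 0,"az": 0}])

```text
clock: 8.98
eef_pos: [476.4, -214.9, 195.6]
tcp_rot: [3.141, -0.001, -0.0]
contact_force: [0.4, 0.2, -1.2]
opening: 0.23
grasp_force: 45.2
```

Run:
```python
from m import *
s=r.sense();print(s['eef_pos'])
for n in("scene","side"):
    img,d,P=cloud(n)
    q=P[(np.hypot(P[...,0]-474,P[...,1]+214)<38)]
    c=q[(q[:,2]>110)&(q[:,2]<150)]; print(n,(c.min(0)+c.max(0))/2,c.max(0)-c.min(0))
    print(np.histogram(q[:,2],np.arange(96,160,4)))
```

```text
[ 476.3627202  -214.90465115  195.56322372]
scene [ 473.99678324 -212.95636916  140.41220042] [61.02221212 61.64306993 18.90660048]
(array([ 34,  58,  41,   0,   0,   0,   0,   0,   2,  61, 658,  55,  12,
         6,  19]), array([ 96, 100, 104, 108, 112, 116, 120, 124, 128, 132, 136, 140, 144,
       148, 152, 156]))
side [ 474.26829876 -216.9535616   131.73728068] [60.71597486 59.36834453 36.12569813]
(array([ 71,  89,  42,   0,   7,   6,   0,   0,   1,  76, 425,  18,  17,
        25,  27]), array([ 96, 100, 104, 108, 112, 116, 120, 124, 128, 132, 136, 140, 144,
       148, 152, 156]))
```

Collar top reads about 138, so the brush bottom is about 10 mm above the floor. Now up and the remaining strokes.

>>> step_arm(moves=[{"tx": 0,"ty": 0,"tz": -0.5,"ax": 0,"ay": 0,"az": 0},{"tx": 0,"ty": 0,"tz": -0.6,"ax": 0,"ay": 0,"az": 0},{"tx": 0,"ty": 0,"tz": -0.5,"ax": 0,"ay": 0,"az": 0},{"tx": 0,"ty": 0,"tz": 0,"ax": 0,"ay": 0,"az": 0},{"tx": 0,"ty": 0,"tz": 0,"ax": 0,"ay": 0,"az": 0}])

```text
clock: 9.7
eef_pos: [475.9, -214.7, 235.0]
tcp_rot: [-3.142, 0.0, -0.0]
contact_force: [0.7, -0.3, -1.9]
opening: 0.221
grasp_force: 45.3
```

>>> step_arm(moves=[{"tx": 0,"ty": 0,"tz": 0.6,"ax": 0,"ay": 0,"az": 0},{"tx": 0,"ty": 0,"tz": 0.6,"ax": 0,"ay": 0,"az": 0},{"tx": 0,"ty": 0,"tz": 0.5,"ax": 0,"ay": 0,"az": 0},{"tx": 0,"ty": 0,"tz": 0,"ax": 0,"ay": 0,"az": 0},{"tx": 0,"ty": 0,"tz": 0,"ax": 0,"ay": 0,"az": 0}])

```text
clock: 10.32
eef_pos: [476.2, -214.8, 192.6]
tcp_rot: [-3.142, 0.0, -0.0]
contact_force: [0.3, -0.9, -1.2]
opening: 0.226
grasp_force: 45.3
```

>>> step_arm(moves=[{"tx": 0,"ty": 0,"tz": -0.6,"ax": 0,"ay": 0,"az": 0},{"tx": 0,"ty": 0,"tz": -0.6,"ax": 0,"ay": 0,"az": 0},{"tx": 0,"ty": 0,"tz": -0.5,"ax": 0,"ay": 0,"az": 0},{"tx": 0,"ty": 0,"tz": 0,"ax": 0,"ay": 0,"az": 0},{"tx": 0,"ty": 0,"tz": 0,"ax": 0,"ay": 0,"az": 0}])

```text
clock: 10.95
eef_pos: [475.8, -214.7, 235.1]
tcp_rot: [-3.142, 0.0, -0.0]
contact_force: [0.3, 0.4, -1.4]
opening: 0.225
grasp_force: 45.3
```

>>> step_arm(moves=[{"tx": 0,"ty": 0,"tz": 0.6,"ax": 0,"ay": 0,"az": 0},{"tx": 0,"ty": 0,"tz": 0.6,"ax": 0,"ay": 0,"az": 0},{"tx": 0,"ty": 0,"tz": 0.5,"ax": 0,"ay": 0,"az": 0},{"tx": 0,"ty": 0,"tz": 0,"ax": 0,"ay": 0,"az": 0},{"tx": 0,"ty": 0,"tz": 0,"ax": 0,"ay": 0,"az": 0}])

```text
clock: 11.58
eef_pos: [476.2, -214.8, 192.7]
tcp_rot: [-3.142, 0.0, -0.0]
contact_force: [0.0, -0.4, -1.7]
opening: 0.224
grasp_force: 45.3
```

>>> step_arm(moves=[{"tx": 0,"ty": 0,"tz": -0.6,"ax": 0,"ay": 0,"az": 0},{"tx": 0,"ty": 0,"tz": -0.6,"ax": 0,"ay": 0,"az": 0},{"tx": 0,"ty": 0,"tz": -0.5,"ax": 0,"ay": 0,"az": 0},{"tx": 0,"ty": 0,"tz": 0,"ax": 0,"ay": 0,"az": 0},{"tx": 0,"ty": 0,"tz": 0,"ax": 0,"ay": 0,"az": 0}])

```text
clock: 12.2
eef_pos: [475.9, -214.7, 235.1]
tcp_rot: [-3.142, 0.0, -0.0]
contact_force: [0.3, -0.1, -1.1]
opening: 0.229
grasp_force: 45.3
```

>>> step_arm(moves=[{"tx": 0,"ty": 0,"tz": -0.7,"ax": 0,"ay": 0,"az": 0},{"tx": 0,"ty": 0,"tz": -0.7,"ax": 0,"ay": 0,"az": 0},{"tx": 0,"ty": 0,"tz": -0.7,"ax": 0,"ay": 0,"az": 0},{"tx": 0,"ty": 0,"tz": -0.75,"ax": 0,"ay": 0,"az": 0},{"tx": 0,"ty": 0,"tz": 0,"ax": 0,"ay": 0,"az": 0}])

```text
clock: 12.82
eef_pos: [477.0, -215.2, 308.6]
tcp_rot: [3.14, -0.003, -0.0]
contact_force: [0.1, -0.2, -0.1]
opening: 0.231
grasp_force: 45.3
```

>>> step_arm(moves=[{"tx": 0.1,"ty": -0.6,"tz": -0.1,"ax": 0,"ay": 0,"az": 0},{"tx": 0.1,"ty": -0.8,"tz": 0,"ax": 0,"ay": 0,"az": 0},{"tx": 0.1,"ty": -0.8,"tz": 0,"ax": 0,"ay": 0,"az": 0},{"tx": 0.1,"ty": -0.8,"tz": 0,"ax": 0,"ay": 0,"az": 0},{"tx": 0.1,"ty": -0.8,"tz": 0,"ax": 0,"ay": 0,"az": 0}])

```text
clock: 13.45
eef_pos: [488.1, -118.1, 308.1]
tcp_rot: [-3.141, 0.001, 0.0]
contact_force: [-0.1, 0.3, -0.5]
opening: 0.226
grasp_force: 45.3
```

>>> step_arm(moves=[{"tx": 0.1,"ty": -0.8,"tz": 0,"ax": 0,"ay": 0,"az": 0},{"tx": 0.1,"ty": -0.8,"tz": 0,"ax": 0,"ay": 0,"az": 0},{"tx": 0.02,"ty": -0.6,"tz": 0,"ax": 0,"ay": 0,"az": 0},{"tx": 0,"ty": -0.17,"tz": 0,"ax": 0,"ay": 0,"az": 0},{"tx": 0,"ty": 0,"tz": 0,"ax": 0,"ay": 0,"az": 0}])

```text
clock: 14.08
eef_pos: [493.9, -60.4, 308.7]
tcp_rot: [3.141, 0.0, 0.0]
contact_force: [-0.2, 0.6, -2.0]
opening: 0.223
grasp_force: 45.3
```

Run:
```python
from m import *
s=r.sense();print(s['eef_pos'],s['tcp_rot'])
for n in("scene","side"):
    img,d,P=cloud(n)
    ok=(np.hypot(P[...,0]-492,P[...,1]+60)<40)
    for lo,hi,R in((40,116,27),(140,184,17),(258,280,12.5)):
        e=P[ok&(P[...,2]>lo)&(P[...,2]<hi)]
        print(n,lo,circ(e[:,:2],R),e.min(0).round(),e.max(0).round())
```

```text
[493.93831899 -60.37964231 308.74557592] [3.14143890e+00 2.87889001e-04 4.29884041e-04]
scene 40 (array([491.7, -59.3]), np.float64(1.65), 909) [464. -87.  40.] [518. -34. 116.]
scene 140 (array([491.4, -57.2]), np.float64(3.5), 428) [470. -80. 140.] [514. -36. 184.]
scene 258 (array([483.6, -78.2]), np.float64(2.87), 127) [479. -71. 258.] [500. -55. 280.]
side 40 (array([492.3, -61.9]), np.float64(1.49), 976) [465. -93.  40.] [520. -36. 116.]
side 140 (array([491.7, -58.5]), np.float64(4.48), 396) [470. -84. 140.] [514. -38. 184.]
side 258 (array([492.2, -60.1]), np.float64(0.9), 134) [480. -75. 258.] [503. -61. 280.]
```

Brush and holder axes agree to about 1 mm. Lowering it in.

>>> step_arm(moves=[{"tx": 0,"ty": 0,"tz": 0.6,"ax": 0,"ay": 0,"az": 0},{"tx": 0,"ty": 0,"tz": 0.5,"ax": 0,"ay": 0,"az": 0},{"tx": 0,"ty": 0,"tz": 0.5,"ax": 0,"ay": 0,"az": 0},{"tx": 0,"ty": 0,"tz": 0.6,"ax": 0,"ay": 0,"az": 0},{"tx": 0,"ty": 0,"tz": 0.6,"ax": 0,"ay": 0,"az": 0}])

```text
clock: 14.8
eef_pos: [493.9, -60.5, 237.7]
tcp_rot: [-3.142, 0.0, -0.0]
contact_force: [-0.3, -0.1, -0.7]
opening: 0.224
grasp_force: 45.3
```

>>> step_arm(moves=[{"tx": 0,"ty": 0,"tz": 0.6,"ax": 0,"ay": 0,"az": 0},{"tx": 0,"ty": 0,"tz": 0.6,"ax": 0,"ay": 0,"az": 0},{"tx": 0,"ty": 0,"tz": 0.5,"ax": 0,"ay": 0,"az": 0},{"tx": 0,"ty": 0,"tz": 0.3,"ax": 0,"ay": 0,"az": 0},{"tx": 0,"ty": 0,"tz": 0,"ax": 0,"ay": 0,"az": 0}])

```text
clock: 15.42
eef_pos: [493.8, -60.5, 188.4]
tcp_rot: [-3.141, 0.001, -0.0]
contact_force: [0.2, 0.6, -0.6]
opening: 0.23
grasp_force: 45.3
```

>>> step_arm(moves=[{"tx": 0,"ty": 0,"tz": 0,"ax": 0,"ay": 0,"az": 0}])

```text
clock: 15.55
eef_pos: [494.4, -60.6, 189.3]
tcp_rot: [3.141, -0.001, -0.0]
contact_force: [-0.2, -0.4, -2.0]
opening: 0.227
grasp_force: 45.3
```

>>> step_arm(moves=[{"tx": 0,"ty": 0,"tz": 0.09,"ax": 0,"ay": 0,"az": 0},{"tx": 0,"ty": 0,"tz": 0.08,"ax": 0,"ay": 0,"az": 0},{"tx": 0,"ty": 0,"tz": 0,"ax": 0,"ay": 0,"az": 0},{"tx": 0,"ty": 0,"tz": 0,"ax": 0,"ay": 0,"az": 0}])

```text
clock: 16.05
eef_pos: [494.1, -60.5, 184.7]
tcp_rot: [-3.142, -0.0, -0.0]
contact_force: [0.3, -0.7, -1.2]
opening: 0.226
grasp_force: 45.3
```

```bash
cat > c.py <<'E'
from m import *
s=r.sense();print(s['eef_pos'],s['contact_force'])
for n in("scene","side"):
    img,d,P=cloud(n); cv2.imwrite(f"pics/{n}_{s['clock']:.1f}.png",img[...,::-1])
    q=P[np.hypot(P[...,0]-492,P[...,1]+60)<40]
    c=q[(q[:,2]>118)&(q[:,2]<140)]; print(n,np.median(c[:,2]),(c.min(0)+c.max(0))/2,c.max(0)-c.min(0))
    for lo,hi in((142,152),(152,180)):
        e=q[(q[:,2]>lo)&(q[:,2]<hi)];e=e[np.hypot(*(e[:,:2]-[492,-60]).T)<20]
        if len(e)>5: print(lo,circ(e[:,:2],12.5))
E
python3 c.py
```

```text
[494.06904802 -60.51873016 184.6711684 ] [ 0.25124588 -0.69842795 -1.15321812]
scene 127.52852820611736 [491.99867661 -59.2370366  130.44505908] [61.89992378 60.34036415 19.10103177]
142 (array([492.1, -57.7]), np.float64(0.6), 43)
152 (array([492.1, -57.7]), np.float64(0.59), 137)
side 125.96012289384402 [492.20975839 -63.878515   128.99556222] [60.94646593 58.16595508 21.72184278]
142 (array([492.3, -60.2]), np.float64(0.84), 51)
152 (array([492.4, -60.4]), np.float64(0.82), 162)
```

Collar is within about 0.7 mm of seated. Release.

>>> step_arm(moves=[{"tx": 0,"ty": 0,"tz": 0,"ax": 0,"ay": 0,"az": 0},{"tx": 0,"ty": 0,"tz": 0,"ax": 0,"ay": 0,"az": 0},{"tx": 0,"ty": 0,"tz": 0,"ax": 0,"ay": 0,"az": 0},{"tx": 0,"ty": 0,"tz": 0,"ax": 0,"ay": 0,"az": 0},{"tx": 0,"ty": 0,"tz": 0,"ax": 0,"ay": 0,"az": 0}], gripper=1)

```text
clock: 16.77
eef_pos: [494.1, -60.5, 184.6]
tcp_rot: [-3.142, -0.0, -0.0]
contact_force: [-0.4, -0.1, 0.9]
opening: 1.002
grasp_force: 0.0
```

>>> step_arm(moves=[{"tx": 0,"ty": 0,"tz": -0.5,"ax": 0,"ay": 0,"az": 0},{"tx": 0,"ty": 0,"tz": -0.8,"ax": 0,"ay": 0,"az": 0},{"tx": 0,"ty": 0,"tz": -0.8,"ax": 0,"ay": 0,"az": 0},{"tx": 0,"ty": 0,"tz": -0.8,"ax": 0,"ay": 0,"az": 0},{"tx": 0,"ty": 0,"tz": -0.8,"ax": 0,"ay": 0,"az": 0}])

```text
clock: 17.4
eef_pos: [494.2, -60.5, 278.8]
tcp_rot: [3.141, -0.001, -0.0]
contact_force: [1.3, -0.8, -0.1]
opening: 1.002
grasp_force: 0.0
```

>>> step_arm(moves=[{"tx": 0,"ty": 0,"tz": 0,"ax": 0,"ay": 0,"az": 0},{"tx": 0,"ty": 0,"tz": 0,"ax": 0,"ay": 0,"az": 0},{"tx": 0,"ty": 0,"tz": 0,"ax": 0,"ay": 0,"az": 0}])

```text
clock: 17.77
eef_pos: [493.5, -60.5, 276.3]
tcp_rot: [-3.141, 0.001, -0.0]
contact_force: [-0.1, -0.8, -0.0]
opening: 0.997
grasp_force: 0.0
```

```bash
python3 c.py; cp pics/scene_1*.png /tmp/; mv $(ls -t pics/scene_*.png|head -1) pics/final.png
```

```text
[493.54185204 -60.46533537 276.33519995] [-0.05697475 -0.80119884 -0.00490469]
scene 126.97716853350346 [491.80493907 -59.28456894 129.04719201] [61.47297353 61.01055041 21.37004217]
142 (array([492.2, -57.8]), np.float64(0.59), 48)
152 (array([491.8, -57.6]), np.float64(0.66), 140)
side 125.47378868207929 [492.26285507 -63.73368736 129.62159885] [61.09179868 59.40726062 20.75251875]
142 (array([492.9, -60.3]), np.float64(0.83), 51)
152 (array([492.3, -60.1]), np.float64(0.89), 159)
```

View pics/final.png

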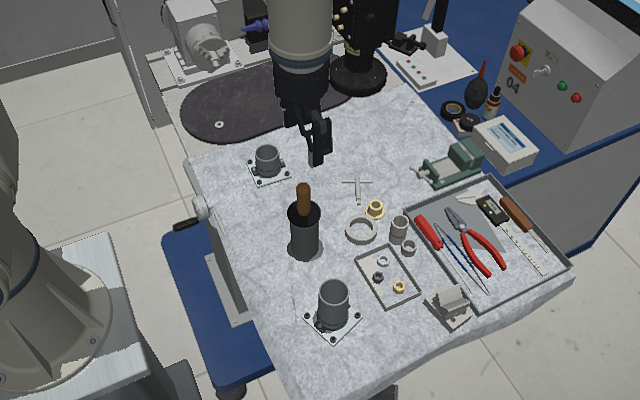

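The brush stands seated in the holder at (304,220), the gripper is clear above it at (318,150), and the loose parts have not moved.

```bash
python3 -c "
from rig import workorder
print(workorder.sign_off())"
```

```text
the job is handed in; nothing more can be done
None
```

I scrubbed the tall can with three full strokes, stood the brush back in its holder with its collar on the rim, let go, and handed the job in at about 18 s; the sign-off gave no verdict.

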